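Set the variable transformer and switch its output on

ROBOT

A 7-joint arm with a two-finger parallel gripper is mounted at the origin on the work surface. World frame = base frame: x ahead of the robot, y to its left, z up, the work surface at z = 0. Lengths are in m, angles in rad, forces in N, time in s.
With the tool pointing down it reaches from about 0.425 to 0.925 m from the base axis. Payload 6.8 kg.
Tool frame: the origin (TCP) lies midway between the tips of the shut fingers; the grasp point (between the pads) lies 19 mm behind it; z points along the fingers, y is the line along which they close (so a half turn about z gives the same grasp; the last joint's range is limited). The gripper opens to 85 mm and grips with 20 to 120 N. Pads are 22 mm wide; open, the fingers measure 114 mm over their backs; the gripper's body (76 mm by 85 mm) begins 54 mm behind the grasp point. The pads swing forward as they close: fully open they stand 13 mm farther back than shut.
Start: joints at [1.082, 0.477, 0.022, 1.555, -0.011, 1.109, -0.083], TCP at [0.251, -0.627, 0.231] pointing down, gripper open.
Joint ranges: [-2.96, 2.96], [-0.34, 2.1], [-1.41, 1.46], [0.24, 2.44], [-1.37, 4.51], [0.17, 1.92], [-2.96, 2.96]. Speed limits (rad/s): [2.39, 2.39, 3.14, 3.14, 3.14, 3.14, 3.14].

INTERFACE

Orientations are given as a rotation vector (axis times angle).
In Python, from bench import r gives the robot as it stands.
- The arm moves only by the tool servo_tool, never from a script. Its arguments are lists of equal length, an entry for each row: "turn": the turn, a rotation vector about the world's x, y, z in units of 5 degrees (1.0 is 5 degrees), a list of three; "slide": the shift along the world's x, y, z in units of 30 mm (1.0 is 30 mm), a list of three; "hand": the opening, from 0 (shut) to 1 (fully open). In form: {"turn": [[rx, ry, rz], ...], "slide": [[dx, dy, dz], ...], "hand": [hand, ...]}. A call has 1 to 8 rows; each row is the pose to reach, as a shift and turn from the pose commanded when the call began; what a row does not reach only later rows make up. A row lasts 1/8 s, in which the tool goes at most 62.5 mm and 10.7 degrees, less where a joint would pass 70% of its speed; a pose out of reach is approached as far as the arm can. A call with a gripper value outside its range is refused whole. The fingers move at their own pace and stop on an object; "squeeze" is the grip in N (left out, the last holds). Time passes only in rows, so rows that repeat a pose let the fingers close. It gives the time, the measured TCP pose, the force, the opening and the grip force at its end, in the units of the state.
- r.get_obs(): the state, without advancing time (a new reading comes with each control period).
- r.grab_frame(name): name is "side" or "top" or "wrist"; returns (picture, depth): 400x640x3 uint8, red, green, blue; 400x640 float32, m along the optical axis (not along the pixel's ray), 0 where there is no reading.
- r.get_calibration(name): a dict with "fovy" (degrees; the focal length in pixels is half the picture's height over the tangent of half this angle, whatever the lens; pixels are square), "cx", "cy" (the principal point, pixels), "R" (3x3) and "t" (3): a world point X has camera coordinates R X + t. Camera axes: x right, y down, z forward; pixel columns grow to the right and rows downward; lengths in m; the calibration is good to about 2 mm. A picture is of the moment at which its call begins: read the wrist's pose just before it. get_calibration takes no time and is no camera call; for the wrist camera it gives the pose at the moment of the call.
- r.hand_in(): hands the job in; it is judged then, once.
The state is a dict: "clock": time; "joints": joint angles; "qvel": joint speeds; "tau": joint torques, N m; "tcp_pos": TCP position; "orientation": TCP orientation; "contact_force": force on the tool from outside, world axes, zero at the start; "moment": the same for the moment, N m; "grip_width": finger opening in m; "gripper_force": force on a finger pad.
Only numpy, scipy, OpenCV 4.12 (cv2) and the standard library are available. Lean on these libraries where they do the work, as an engineer would, in place of code of your own. Each camera call takes 0.05 s, during which the arm holds its last target. There are 200 camera calls.

TASK

Set the test voltage: with the outside of the fingers, gently push the red lever of the variable transformer around its arc until its pointer stands at the green clip on the scale, then press the green button right down and let go. Only push: do not take the lever's knob between the fingers, do not press the green button before the pointer is on the clip, leave the red button alone, and do not disturb the loose things lying about. Finish with the arm clear and the pointer still on the clip.

Things in the scene. Friction and masses are not known exactly. Their poses are not given: they have to be found in the camera images.
- case: Variable transformer: fixed grey box 270 x 270 mm, 90 mm high, with a white round scale plate (256 mm across, its top at 94 mm) on top. Origin: centre of its underside, on the vertical axis about which the ring and lever turn; z up; the middle of the scale lies along its own -x.
- dial (a joint): Angle of the turning ring (black, 154 mm across, nowhere higher than 120 mm above the table) with its red lever, rad. At 0 the lever points along the case's own -x; the value grows clockwise seen from above; range -1.6 to 1.6. It starts between -1.4 and -0.5 and stays where it is left (friction about 0.15 N m, so about 2 N of push at the knob, plus slight damping); no spring.
- knob_top (a point): Centre of the top of the upright red knob at the end of the lever: a post 16 mm in diameter (20 mm for its top 10 mm), standing 95 mm from the turning axis. Its top is 156 mm above the table; the flat lever arm it stands on reaches up to 111 mm, so the post is free from 111 to 156 mm. It is the place to push. Turns with the ring.
- pointer_tip (a point): Tip of the lever's thin red pointer, 115.5 mm from the turning axis, 105 mm above the table, straight outward from the knob. Turns with the ring.
- green_mark (a point): The point, 115.5 mm from the turning axis and 105 mm above the table, where the pointer tip must come: over the inner part of the green clip, on its middle line. The clip is fixed on the scale's rim, 14 mm wide along the rim and 24 mm long, flat and below the pointer, at a place between 0 and 1.3 rad on the scale (always clockwise of the lever's start).
- go_button_top (a point): Centre of the top of the green push button (28 mm across) on its white box, 70 x 70 mm and 55 mm high, fixed to the table. Pressed straight down; moves with the button.
- go_button (a joint): Travel of the green button, m: 0 released, 0.006 fully down; springs back; full travel takes 5 N.
- stop_button_top (a point): Centre of the top of the red push button on an identical white box; the two boxes may stand either way round. Not to be pressed.
- stop_button (a joint): Travel of the red button, m: 0 released, 0.006 fully down.
- bobbin: Loose orange bobbin, 32 mm across, 44 mm high, standing between the two button boxes; origin at its foot. Leave alone.
- cap: Loose brass cap, 18 mm across, 22 mm high, standing on a rear corner of the transformer's case; origin at its foot. Leave alone.
- screwdriver: Loose screwdriver lying left of the case, farther off than the coil. Leave alone.
- coil: Loose small three-coil transformer core, 50 x 70 mm, 70 mm high, left of the case; origin at its foot. Leave alone.
- jar: Loose amber jar, 52 mm across, 85 mm high, right of the button boxes; origin at its foot. Leave alone.

How it is judged:
By the outcome, as a careful person would: the job done as asked, in the order asked, and still so for the second after the job is handed in, with the robot touching nothing.
It also fails if it takes over 64 s, if anything falls off the work surface, if the arm or the gripper's body presses on something with over 40 N, if the wrist force passes 120 N, or if a joint passes its speed limit or range.

## Working session

There is one attempt and no reset: what is moved stays moved. The work goes in short steps, Python scripts to look and compute and a tool call to move; the robot and the scene stay as the last step left them, time stands still between calls to the robot, and variables do not carry over. Pictures are saved under pics/ and viewed, at most 10 in all, crops included, and the job is handed in when it is done.

Besides the shell and the picture viewer there is one more tool, called after "Emit:" in YAML: its name, and indented under it one key for each argument. servo_tool: Moves the arm, as the interface text tells. Its arguments: {"type":"object","properties":{"turn":{"type":"array"},"slide":{"type":"array"},"hand":{"type":"array"},"squeeze":{"type":"number"}},"required":["turn","slide","hand"]}

```bash
mkdir -p pics; cat > h.py <<'E'
import numpy as np,cv2
from bench import r
def grab(n,save=None):
    c=r.get_calibration(n); im,d=r.grab_frame(n)
    if save: cv2.imwrite('pics/'+save,im[...,::-1])
    f=200/np.tan(np.radians(c['fovy'])/2)
    v,u=np.mgrid[:400,:640]
    P=np.stack([(u-c['cx'])/f*d,(v-c['cy'])/f*d,d],-1)
    W=(P-np.array(c['t']))@np.array(c['R'])
    return im,d,W,c,f
E
python3 - <<'E'
from h import *
o=r.get_obs();print({k:np.round(v,3) for k,v in o.items()})
for n in('top','side'):
    im,d,W,c,f=grab(n,n+'1.png');print(n,f,c)
    np.savez(n+'1.npz',im=im,W=W,d=d)
E
```

```text
{'clock': np.float64(0.0), 'joints': array([ 1.082,  0.478,  0.022,  1.556, -0.011,  1.109, -0.083]), 'qvel': array([-0.001,  0.001, -0.001, -0.003, -0.002, -0.   ,  0.001]), 'tau': array([-1.0000e-03, -5.9646e+01,  1.6070e+00, -2.8120e+01,  1.2000e-02,
        9.0000e-03,  0.0000e+00]), 'tcp_pos': array([ 0.251, -0.626,  0.23 ]), 'orientation': array([-3.083e+00, -5.940e-01,  1.000e-03]), 'contact_force': array([-0.042,  0.429,  0.449]), 'moment': array([ 0.026, -0.048,  0.003]), 'gripper_force': np.float64(0.0), 'grip_width': np.float64(0.085)}
top 422.9508035463749 {'fovy': 50.61595921095273, 'cx': 316.9828990988451, 'cy': 206.5017388735534, 'R': array([[ 0.02223603, -0.99952612, -0.02128587],
       [-0.9912961 , -0.01927952, -0.13023188],
       [ 0.12975978,  0.02399644, -0.99125505]]), 't': array([-0.00836945,  0.5830662 ,  1.13338242])}
side 451.17770103192953 {'fovy': 47.8139179366161, 'cx': 318.6751291879229, 'cy': 198.397151997537, 'R': array([[ 0.99017099, -0.13965323,  0.00764089],
       [-0.06757779, -0.52554204, -0.84807948],
       [ 0.12245265,  0.83922734, -0.52981394]]), 't': array([-0.5706693 ,  0.12980826,  1.19518532])}
```

View pics/top1.png

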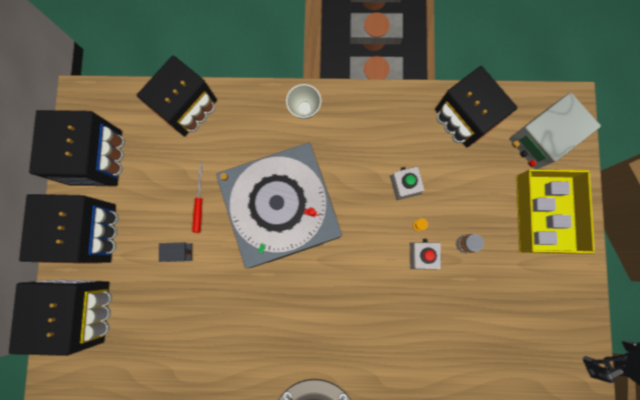

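View pics/side1.png

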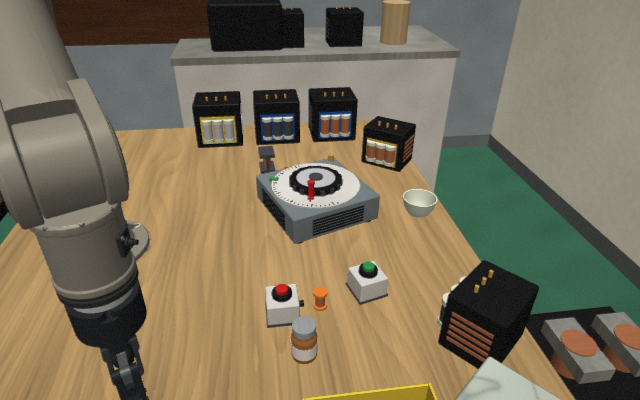

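The top view shows the dial hub at about (277,203), the red knob at (311,212), the green clip at (262,247), the green button at (409,181) and the red button at (428,256). The pointer has to travel clockwise, from image right through the bottom.

```bash
cat >> h.py <<'E'
def ray(c,f,u,v,z):
    R=np.array(c['R']);t=np.array(c['t']);C=-R.T@t
    dr=R.T@np.array([(u-c['cx'])/f,(v-c['cy'])/f,1]);return C+dr*(z-C[2])/dr[2]
E
python3 - <<'E'
from h import *
for n,seeds in(('top',{'hub':(277,203)}),('side',{})):
    z=np.load(n+'1.npz');im,W=z['im'].astype(int),z['W']
    R,G,B=im[...,0],im[...,1],im[...,2]
    for nm,m in(('red',(R>150)&(G<60)&(B<60)),('green',(G>110)&(R<90)&(B<110))):
        k,l,s,ce=cv2.connectedComponentsWithStats(m.astype(np.uint8))
        for i in range(1,k):
            if s[i,4]>8:
                w=W[l==i]; w=w[np.isfinite(w).all(1)]
                if w[:,0].min()>0.2 and w[:,0].max()<1.1: print(n,nm,ce[i].round(1),s[i,4],np.median(w,0).round(3),'max z',w[:,2].max().round(3),s[i,:4])
z=np.load('top1.npz');W=z['W']; im=z['im'].astype(int)
# scale plate: white pixels at z 0.085-.1 
m=(abs(W[...,2]-.094)<.012)&(im.min(-1)>150)
m[:, :210]=0;m[:,345:]=0;m[:140]=0;m[275:]=0
p=W[m][:,:2].astype(np.float32);(c,rr)=cv2.minEnclosingCircle(p);print('plate',c,rr,len(p))
m2=(W[...,2]>.075);m2[:, :210]=0;m2[:,345:]=0;m2[:140]=0;m2[275:]=0
print(cv2.minAreaRect(W[m2][:,:2].astype(np.float32)), W[203,277])
E
```

```text
top red [532.9 162.4] 17 [ 0.721 -0.596  0.032] max z 0.036 [531 161   5   4]
top red [196.9 214.8] 249 [0.554 0.341 0.022] max z 1.199 [193 198   9  35]
top red [310.1 211.8] 52 [0.556 0.018 0.153] max z 0.159 [305 208  11   8]
top red [429.5 254.4] 60 [ 0.458 -0.294  0.075] max z 1.199 [425 251  10  10]
top green [410.4 179.5] 77 [ 0.657 -0.246  0.076] max z 0.082 [406 175  10  10]
top green [261.  248.5] 41 [0.461 0.145 0.098] max z 1.199 [258 244   7  10]
side red [310.6 181.3] 19 [0.555 0.011 0.155] max z 0.748 [308 180   6   4]
side red [310.3 197.8] 11 [0.552 0.004 0.109] max z 0.112 [309 196   4   5]
side red [281.2 288.1] 82 [ 0.453 -0.298  0.076] max z 0.079 [276 284  12   9]
side green [273.6 178.1] 22 [0.462 0.142 0.098] max z 0.101 [270 177   8   4]
side green [368.1 265.3] 70 [ 0.654 -0.25   0.076] max z 0.748 [363 262  11   8]
plate (0.5830793976783752, 0.10752201080322266) 0.12874160706996918 4373
((0.5575039386749268, 0.09963705390691757), (0.32209259271621704, 0.27116063237190247), 19.905120849609375) [0.58059433 0.10621631 0.11200602]
```

Emit:
servo_tool:
  turn:
    - [0,0,0.6]
    - [0,0,1.3]
    - [0,0,1.9]
    - [0,0,2.6]
    - [0,0,3.2]
    - [0,0,3.9]
    - [0,0,4.5]
    - [0,0,5.2]
  slide:
    - [0.7,1.3,0.5]
    - [1.4,2.6,1]
    - [2.1,3.9,1]
    - [2.8,5.2,1]
    - [3.5,6.5,1]
    - [4.2,7.8,1]
    - [4.9,9.1,1]
    - [5.6,10.4,1]
  hand: [0,0,0,0,0,0,0,0]
  squeeze: 20

```text
clock: 1.1
tcp_pos: [0.4192, -0.3132, 0.2611]
orientation: [-2.871, -1.276, 0.0]
contact_force: [0.3, 0.2, -0.1]
grip_width: 0.0001
gripper_force: 0.0
```

Emit:
servo_tool:
  turn:
    - [0,0,0.8]
    - [0,0,1.6]
    - [0,0,2.4]
    - [0,0,3.2]
    - [0,0,4]
    - [0,0,4.8]
    - [0,0,5.2]
    - [0,0,5.2]
  slide:
    - [0.8,1.4,0]
    - [1.6,2.8,0]
    - [2.4,4.2,0]
    - [3.2,5.6,0]
    - [4,7,0]
    - [4.8,8.6,0]
    - [5.8,10.2,0]
    - [5.8,10.2,0]
  hand: [0,0,0,0,0,0,0,0]

```text
clock: 2.1
tcp_pos: [0.5939, -0.0029, 0.2609]
orientation: [-2.502, -1.895, -0.003]
contact_force: [-0.8, -0.0, -0.2]
grip_width: -0.0
gripper_force: 0.0
```

```bash
python3 - <<'E'
from h import *
im,d,W,c,f=grab('wrist','w1.png')
np.savez('w1.npz',im=im,W=W,d=d)
o=r.get_obs();print(o['tcp_pos'],o['joints'].round(2)); print(c,f)
E
```

```text
[ 0.59304566 -0.00619694  0.26069201] [ 0.26  0.35 -0.46  1.7   0.17  1.13 -0.52]
{'fovy': 66.70404407827232, 'cx': 315.99213549533886, 'cy': 199.17047687446134, 'R': array([[ 9.62798516e-01, -2.70220301e-01, -8.45471829e-05],
       [-2.56164812e-01, -9.12818126e-01,  3.18029336e-01],
       [-8.60151592e-02, -3.06176515e-01, -9.48080869e-01]]), 't': array([-0.57289388,  0.09840579,  0.45852603])} 303.86929257395656
```

View pics/w1.png

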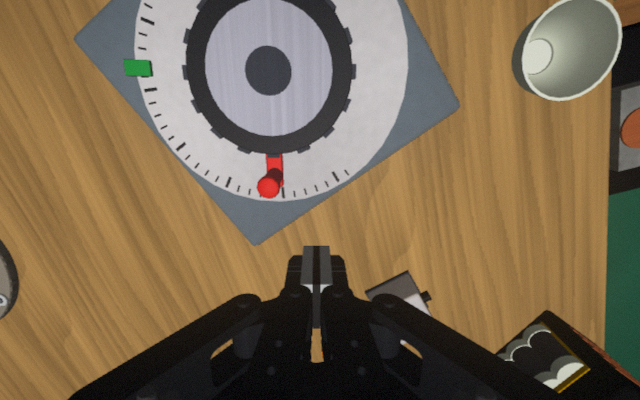

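The wrist view shows the hub at about (268,70), the knob top at (268,187) and the green clip at (138,68).

```bash
cat >> h.py <<'E'
def blobs(im,W,kind,zmin,zmax):
    I=im.astype(int);R,G,B=I[...,0],I[...,1],I[...,2]
    m=(R>130)&(G<70)&(B<70) if kind=='red' else (G>90)&(R<80)&(B<110)
    m&=(W[...,2]>zmin)&(W[...,2]<zmax);m=cv2.morphologyEx(m.astype(np.uint8),cv2.MORPH_OPEN,np.ones((2,2)))
    k,l,s,ce=cv2.connectedComponentsWithStats(m)
    return [(ce[i],s[i,4],W[l==i]) for i in range(1,k) if s[i,4]>15]
E
python3 - <<'E'
from h import *
z=np.load('w1.npz');im,W=z['im'],z['W'];I=im.astype(int)
m=(abs(W[...,2]-.094)<.01)&(I.min(-1)>120)
m[:, :80]=0
v,u=np.nonzero(m);p=W[m][:,:2];
keep=np.hypot(*(p-[.583,.107]).T)<.14;p=p[keep].astype(np.float32);print(cv2.minEnclosingCircle(p))
print('hub',W[70,268])
g=np.array([.582,.107])
for k,a,b in(('red',.145,.165),('red',.095,.115),('green',.09,.106)):
    for ce,n,w in blobs(im,W,k,a,b):
        q=w.mean(0); print(k,ce.round(1),n,q.round(4),'mm', ((w.min(0)+w.max(0))/2).round(4))
E
```

```text
((0.5813639163970947, 0.10784085839986801), 0.13040877878665924)
hub [0.58254085 0.1078832  0.12088273]
red [268.8 188.4] 341 [0.5574 0.015  0.154 ] mm [0.5785 0.0324 0.2476]
red [275.6 164. ] 184 [0.5615 0.0265 0.111 ] mm [0.5844 0.0447 0.2477]
green [137.7  68.4] 416 [0.4645 0.1442 0.099 ] mm [0.5317 0.1148 0.2462]
```

Emit:
servo_tool:
  turn:
    - [0,0,0]
    - [0,0,0]
    - [0,0,0]
    - [0,0,0]
    - [0,0,0]
    - [0,0,0]
  slide:
    - [0.1,0.3,-1]
    - [0.1,0.3,-2]
    - [0.1,0.3,-3]
    - [0.1,0.3,-4]
    - [0.1,0.3,-4.3]
    - [0.1,0.3,-4.3]
  hand: [0,0,0,0,0,0]

```text
clock: 2.9
tcp_pos: [0.5955, -0.0007, 0.1322]
orientation: [-2.513, -1.885, 0.002]
contact_force: [-0.3, -0.6, 0.7]
grip_width: -0.0002
gripper_force: 0.0
```

```bash
python3 - <<'E'
from h import *
im,d,W,c,f=grab('wrist','w2.png')
o=r.get_obs();p=o['tcp_pos'];print(p,o['contact_force'])
from scipy.spatial.transform import Rotation as Ro
M=Ro.from_rotvec(o['orientation']).as_matrix();print('y az',np.degrees(np.arctan2(M[1,1],M[0,1])),M[:,2].round(3))
C=np.array([.582,.1075])
for ph in np.arange(255,160,-10):
  for dd in (.0245,):
    a=np.radians(ph);q=C+.095*np.array([np.cos(a),np.sin(a)])-dd*np.array([np.sin(a),-np.cos(a)])
    print(ph,q.round(4),'units from now',((q-p[:2])/.03).round(2))
E
```

```text
[ 5.96214626e-01 -2.96374150e-04  1.33068129e-01] [ 0.29180533 -0.53235369 -0.65643943]
y az -16.233396432433675 [ 0.001 -0.    -1.   ]
255 [0.5811 0.0094] units from now [-0.5   0.32]
245 [0.5641 0.011 ] units from now [-1.07  0.38]
235 [0.5476 0.0156] units from now [-1.62  0.53]
225 [0.5321 0.023 ] units from now [-2.14  0.78]
215 [0.5182 0.0329] units from now [-2.6   1.11]
205 [0.5063 0.0451] units from now [-3.    1.51]
195 [0.4966 0.0592] units from now [-3.32  1.98]
185 [0.4895 0.0748] units from now [-3.56  2.5 ]
175 [0.4852 0.0914] units from now [-3.7   3.06]
165 [0.4839 0.1084] units from now [-3.74  3.62]
```

View pics/w2.png

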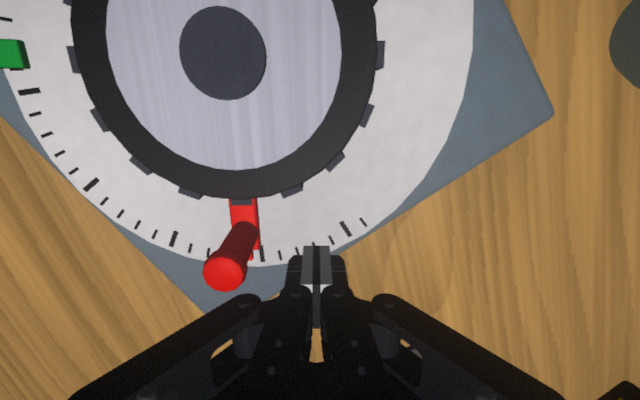

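The fingers are down with the knob just left of them, at (225,270) in the picture. I'm starting the push, turning the tool along the arc as it goes.

Emit:
servo_tool:
  turn:
    - [0,0,0.1]
    - [0,0,0.1]
    - [0,0,-0.9]
    - [0,0,-1.9]
    - [0,0,-2.9]
    - [0,0,-3.9]
    - [0,0,-4.9]
    - [0,0,-5.9]
  slide:
    - [-0.25,0.16,0]
    - [-0.5,0.32,0]
    - [-0.78,0.34,0]
    - [-1.07,0.38,0]
    - [-1.35,0.45,0]
    - [-1.62,0.53,0]
    - [-1.88,0.65,0]
    - [-2.14,0.78,0]
  hand: [0,0,0,0,0,0,0,0]

```text
clock: 3.95
tcp_pos: [0.5325, 0.024, 0.1333]
orientation: [2.91, 1.18, 0.005]
contact_force: [3.6, -1.1, -1.2]
grip_width: 0.0001
gripper_force: 1.6
```

```bash
cat > chk.py <<'E'
from h import *
from scipy.spatial.transform import Rotation as Ro
C=np.array([.582,.1075])
o=r.get_obs();p=o['tcp_pos'];print('tcp',p.round(4),'F',o['contact_force'].round(1))
M=Ro.from_rotvec(o['orientation']).as_matrix();print('y az',np.degrees(np.arctan2(M[1,1],M[0,1])))
for n in('wrist','top'):
    im,d,W,c,f=grab(n)
    for k,a,b in(('red',.145,.165),('red',.1,.115),('green',.09,.106)):
        for ce,nn,w in blobs(im,W,k,a,b):
            q=np.median(w,0)[:2]-C
            if np.hypot(*q)<.15: print(n,k,ce.round(0),nn,'az',np.degrees(np.arctan2(q[1],q[0]))%360,'rad',np.hypot(*q).round(4))
a=np.radians
for ph in np.arange(235,155,-5):
    t=np.radians(ph);q=C+.095*np.array([np.cos(t),np.sin(t)])-.0245*np.array([np.sin(t),-np.cos(t)])
    print(ph,((q-p[:2])/.03).round(2),end=' ')
E
python3 chk.py
```

```text
tcp [0.5325 0.024  0.1333] F [ 3.6 -1.1 -1.2]
y az -45.84537969932401
wrist red [266. 285.] 925 az 225.9729535446359 rad 0.0934
wrist red [277. 224.] 491 az 226.23862084161607 rad 0.0832
wrist red [290. 255.] 25 az 229.76643652839002 rad 0.1044
wrist green [ 91. 179.] 890 az 162.66766947407754 rad 0.1238
top green [262. 250.] 28 az 164.11710886138724 rad 0.1285
235 [ 0.5  -0.28] 230 [ 0.24 -0.17] 225 [-0.01 -0.03] 220 [-0.25  0.12] 215 [-0.48  0.3 ] 210 [-0.68  0.49] 205 [-0.87  0.71] 200 [-1.05  0.93] 195 [-1.2   1.18] 190 [-1.33  1.43] 185 [-1.43  1.7 ] 180 [-1.52  1.97] 175 [-1.58  2.25] 170 [-1.61  2.53] 165 [-1.62  2.82] 160 [-1.61  3.1 ]
```

Emit:
servo_tool:
  turn:
    - [0,0,-1]
    - [0,0,-2]
    - [0,0,-3]
    - [0,0,-4]
    - [0,0,-5]
    - [0,0,-6]
    - [0,0,-7]
    - [0,0,-8]
  slide:
    - [-0.25,0.12,0]
    - [-0.48,0.3,0]
    - [-0.68,0.49,0]
    - [-0.87,0.71,0]
    - [-1.05,0.93,0]
    - [-1.2,1.18,0]
    - [-1.33,1.43,0]
    - [-1.43,1.7,0]
  hand: [0,0,0,0,0,0,0,0]

```text
clock: 5.05
tcp_pos: [0.4889, 0.074, 0.1329]
orientation: [3.138, 0.116, 0.001]
contact_force: [0.6, -4.0, 3.9]
grip_width: -0.0002
gripper_force: 1.7
```

```bash
python3 chk.py
```

```text
tcp [0.4889 0.074  0.1329] F [ 0.6 -4.   3.9]
y az -85.76940533995378
wrist red [266. 284.] 979 az 187.08135976661 rad 0.0938
wrist red [277. 223.] 509 az 187.71147259060226 rad 0.0839
wrist red [290. 253.] 27 az 190.51452607272705 rad 0.1054
wrist green [205. 261.] 674 az 162.75026497441277 rad 0.1243
235 [ 1.96 -1.95] 230 [ 1.69 -1.83] 225 [ 1.44 -1.7 ] 220 [ 1.2  -1.54] 215 [ 0.98 -1.37] 210 [ 0.77 -1.17] 205 [ 0.58 -0.96] 200 [ 0.41 -0.73] 195 [ 0.26 -0.49] 190 [ 0.13 -0.24] 185 [0.02 0.03] 180 [-0.06  0.3 ] 175 [-0.12  0.58] 170 [-0.16  0.86] 165 [-0.17  1.15] 160 [-0.15  1.43]
```

Emit:
servo_tool:
  turn:
    - [0,0,-0.7]
    - [0,0,-1.4]
    - [0,0,-2.1]
    - [0,0,-2.7]
    - [0,0,-3.2]
    - [0,0,-3.6]
    - [0,0,-3.6]
  slide:
    - [-0.06,0.2,0]
    - [-0.1,0.4,0]
    - [-0.13,0.59,0]
    - [-0.16,0.76,0]
    - [-0.18,0.9,0]
    - [-0.19,1.01,0]
    - [-0.19,1.01,0]
  hand: [0,0,0,0,0,0,0]

```text
clock: 6.02
tcp_pos: [0.4829, 0.105, 0.1323]
orientation: [3.12, -0.369, -0.0]
contact_force: [0.2, -0.3, 0.1]
grip_width: -0.0002
gripper_force: 0.3
```

```bash
python3 chk.py; python3 -c "
from h import *
im,d,W,c,f=grab('wrist');cv2.imwrite('pics/w3.png',cv2.resize(im[180:330,180:380,::-1],None,fx=4,fy=4)); 
print(im.shape); np.savez('w3.npz',im=im,W=W,c=c['cx'],cy=c['cy'],R=c['R'],t=c['t'],f=f)"
```

```text
tcp [0.4829 0.105  0.1323] F [ 0.2 -0.3  0.1]
y az -103.50665948593911
wrist red [265. 284.] 960 az 168.66360590740112 rad 0.0935
wrist red [277. 224.] 509 az 169.28604744157977 rad 0.0838
wrist red [290. 253.] 24 az 172.16831204437406 rad 0.1057
wrist green [255. 259.] 20 az 161.64220940578738 rad 0.1026
235 [ 2.15 -2.98] 230 [ 1.89 -2.87] 225 [ 1.64 -2.73] 220 [ 1.4  -2.58] 215 [ 1.18 -2.4 ] 210 [ 0.97 -2.21] 205 [ 0.78 -1.99] 200 [ 0.61 -1.77] 195 [ 0.45 -1.52] 190 [ 0.33 -1.27] 185 [ 0.22 -1.01] 180 [ 0.14 -0.73] 175 [ 0.08 -0.45] 170 [ 0.04 -0.17] 165 [0.03 0.12] 160 [0.05 0.4 ] (400, 640, 3)
```

View pics/w3.png

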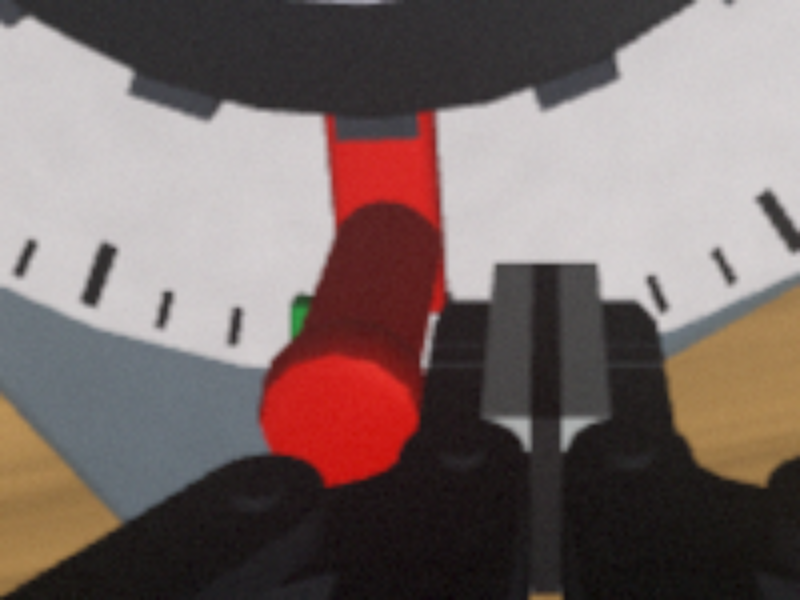

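The knob top is at about (265,284) in the full picture, against the finger, and the clip is half hidden behind the post. The lever is a few degrees short, so I'm measuring it more carefully.

```bash
python3 - <<'E'
from h import *
z=np.load('w3.npz');c=dict(cx=z['c'],cy=z['cy'],R=z['R'],t=z['t']);f=float(z['f'])
C=np.array([.582,.1075])
def az(u,v,zz):
    q=ray(c,f,180+u/4-.4,180+v/4-.4,zz)[:2]-C;return np.degrees(np.arctan2(q[1],q[0]))%360,np.hypot(*q).round(4)
print('knob',az(340,415,.156),'armL',az(331,145,.111),'armR',az(438,145,.111),'rim slot', az(338,130,.12),az(417,130,.12),'tip',az(443,310,.111),'clipL',az(293,315,.098))
E
```

```text
knob (np.float64(168.51059447556088), np.float64(0.0933)) armL (np.float64(163.24893330205146), np.float64(0.0784)) armR (np.float64(174.52132674096865), np.float64(0.0791)) rim slot (np.float64(165.1929937431227), np.float64(0.0725)) (np.float64(173.65630426575802), np.float64(0.0731)) tip (np.float64(172.4773135524758), np.float64(0.1058)) clipL (np.float64(159.03697428967985), np.float64(0.1145))
```

Emit:
servo_tool:
  turn:
    - [0,0,-0.3]
    - [0,0,-0.6]
    - [0,0,-0.9]
    - [0,0,-1.2]
    - [0,0,-1.2]
  slide:
    - [0.01,0.08,0]
    - [0.02,0.17,0]
    - [0.03,0.25,0]
    - [0.04,0.32,0]
    - [0.04,0.32,0]
  hand: [0,0,0,0,0]

```text
clock: 6.8
tcp_pos: [0.4843, 0.1151, 0.1322]
orientation: [-3.095, 0.537, -0.0]
contact_force: [-1.1, -0.1, 0.1]
grip_width: -0.0001
gripper_force: 0.6
```

```bash
python3 chk.py
```

```text
tcp [0.4843 0.1151 0.1322] F [-1.1 -0.1  0.1]
y az -109.67132548054816
wrist red [265. 286.] 863 az 162.56526477213762 rad 0.0928
wrist red [277. 226.] 504 az 163.19659446234826 rad 0.0836
wrist red [290. 255.] 22 az 166.13395311648554 rad 0.1039
235 [ 2.11 -3.32] 230 [ 1.85 -3.2 ] 225 [ 1.59 -3.07] 220 [ 1.36 -2.91] 215 [ 1.13 -2.74] 210 [ 0.92 -2.54] 205 [ 0.73 -2.33] 200 [ 0.56 -2.1 ] 195 [ 0.41 -1.86] 190 [ 0.28 -1.61] 185 [ 0.17 -1.34] 180 [ 0.09 -1.07] 175 [ 0.03 -0.79] 170 [-0.   -0.51] 165 [-0.01 -0.22] 160 [0.   0.06]
```

Emit:
servo_tool:
  turn:
    - [0,0,0]
    - [0,0,0]
    - [0,0,0]
    - [0,0,0]
    - [0,0,0]
    - [0,0,0]
    - [0,0,0]
    - [0,0,0]
  slide:
    - [-0.15,-0.5,0]
    - [-0.3,-1,0]
    - [-0.3,-1,1]
    - [-0.3,-1,2]
    - [-0.3,-1.5,3]
    - [-0.3,-2,4]
    - [-0.3,-2,4.3]
    - [-0.3,-2,4.3]
  hand: [0,0,0,0,0,0,0,0]

```text
clock: 7.9
tcp_pos: [0.4752, 0.0546, 0.2613]
orientation: [-3.095, 0.538, -0.001]
contact_force: [0.7, 0.4, -0.1]
grip_width: 0.0
gripper_force: 0.0
```

```bash
python3 - <<'E'
from h import *
o=r.get_obs();print(o['tcp_pos'])
im,d,W,c,f=grab('wrist');np.savez('w4.npz',im=im,W=W,cx=c['cx'],cy=c['cy'],R=c['R'],t=c['t'],f=f)
C=np.array([.582,.1075])
for k,a,b in(('red',.145,.165),('red',.1,.115),('green',.09,.106)):
    for ce,nn,w in blobs(im,W,k,a,b):
        q=np.mean(w,0)[:2]-C;print(k,ce,nn,np.degrees(np.arctan2(q[1],q[0]))%360,np.hypot(*q))
g=[b for b in blobs(im,W,'green',.09,.106)][0][0].astype(int);print(g)
x,y=max(g[0]-60,0),max(g[1]-60,0)
cv2.imwrite('pics/w4.png',cv2.resize(im[y:y+100,x:x+130,::-1],None,fx=6,fy=6,interpolation=cv2.INTER_CUBIC));print(x,y)
E
```

```text
[0.47522228 0.05456972 0.26129406]
red [222.15838509 211.90062112] 322 163.0162367456307 0.09572920022778801
red [234.50819672 185.02185792] 183 163.460264236015 0.08431005293380353
red [239.78846154 206.67307692] 52 163.8492150533868 0.10936994857088801
green [242.0412844  219.62385321] 218 163.08813893936062 0.12687269106245117
[242 219]
182 159
```

View pics/w4.png

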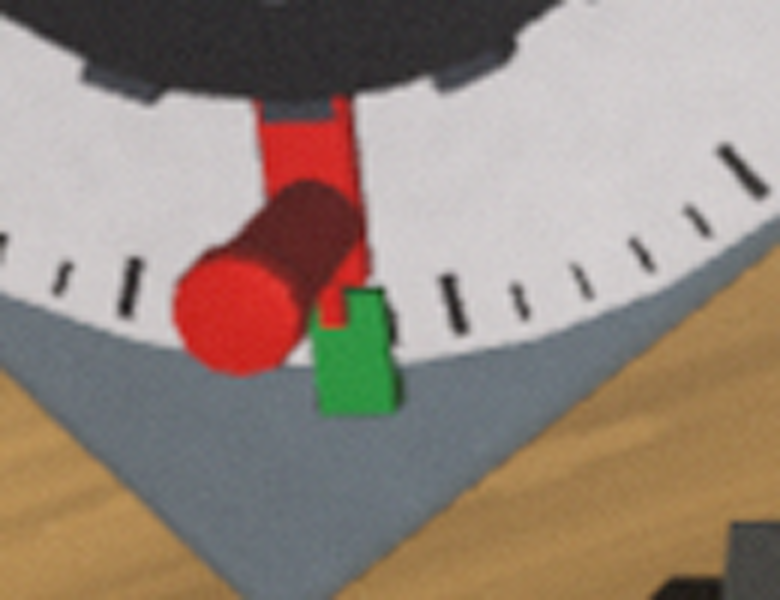

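The pointer tip is at about (333,325) in the crop, over the inner part of the clip, which spans x from about 316 to 395. I'm correcting the offset for parallax.

```bash
python3 - <<'E'
from h import *
z=np.load('w4.npz');c={k:z[k] for k in('cx','cy','R','t')};f=float(z['f']);W=z['W']
C=np.array([.582,.1075])
def az(u,v,zz):
    q=ray(c,f,182+u/6-.4,159+v/6-.4,zz)[:2]-C;return round(np.degrees(np.arctan2(q[1],q[0]))%360,2),np.hypot(*q).round(4)
for zt in(.105,.107):print('tip',az(333,325,zt),az(320,325,zt),az(347,325,zt))
print('knob',az(237,317,.156))
for zc in(.097,.1): print('clip outer corners',az(321,412,zc),az(393,410,zc),'inner R',az(383,290,zc), 'mid',az(314,340,zc),az(387,340,zc))
print('armR',az(353,110,.111),'armL',az(260,110,.111))
for n in('go','stop'):0
E
```

```text
tip (np.float64(162.03), np.float64(0.1159)) (np.float64(160.9), np.float64(0.1158)) (np.float64(163.25), np.float64(0.116))
tip (np.float64(162.32), np.float64(0.1151)) (np.float64(161.19), np.float64(0.1151)) (np.float64(163.54), np.float64(0.1152))
knob (np.float64(162.66), np.float64(0.0948))
clip outer corners (np.float64(159.31), np.float64(0.1361)) (np.float64(164.89), np.float64(0.1361)) inner R (np.float64(165.79), np.float64(0.1127)) mid (np.float64(159.17), np.float64(0.1219)) (np.float64(165.36), np.float64(0.1223))
clip outer corners (np.float64(159.67), np.float64(0.1347)) (np.float64(165.25), np.float64(0.1348)) inner R (np.float64(166.22), np.float64(0.1117)) mid (np.float64(159.57), np.float64(0.1207)) (np.float64(165.76), np.float64(0.1212))
armR (np.float64(169.08), np.float64(0.0763)) armL (np.float64(157.46), np.float64(0.0755))
```

The pointer is at 162.2° and the clip's middle at 162.3°, so it's on the mark. Next is the green button.

Emit:
servo_tool:
  turn:
    - [0,0,0]
    - [0,0,0]
    - [0,0,0]
    - [0,0,0]
    - [0,0,0]
    - [0,0,0]
    - [0,0,0]
    - [0,0,0]
  slide:
    - [0.8,-1.4,0]
    - [1.6,-2.8,0]
    - [2.4,-4.2,0]
    - [3.2,-5.6,0]
    - [4,-7,0]
    - [5,-8.5,0]
    - [6,-10,0]
    - [6,-10,-1]
  hand: [0,0,0,0,0,0,0,0]

```text
clock: 8.95
tcp_pos: [0.657, -0.2502, 0.2305]
orientation: [3.091, -0.544, 0.004]
contact_force: [0.2, -0.1, 0.2]
grip_width: -0.0001
gripper_force: 0.0
```

```bash
python3 - <<'E'
from h import *
o=r.get_obs();print(o['tcp_pos'],o['joints'].round(2))
im,d,W,c,f=grab('wrist','w5.png')
for k in('red','green'):
    for ce,nn,w in blobs(im,W,k,.05,.1): print(k,ce,nn,w.mean(0),np.percentile(w[:,2],95))
E
```

```text
[ 0.65697282 -0.25018962  0.23051119] [ 0.23  0.52  0.06  1.49 -0.03  1.13 -1.62]
green [312.52247191 185.60674157] 534 [ 0.65549461 -0.24725337  0.07626333] 0.0775747735420496
```

View pics/w5.png

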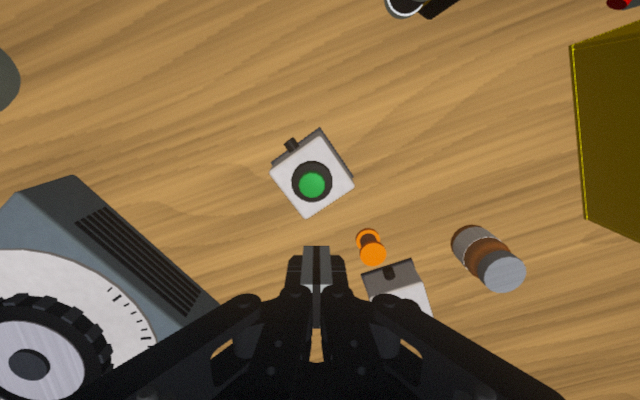

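The green button is centred at (312,186) in the picture, i.e. (0.6555, -0.247, 0.077). I'm descending to just above it.

Emit:
servo_tool:
  turn:
    - [0,0,0]
    - [0,0,0]
    - [0,0,0]
    - [0,0,0]
    - [0,0,0]
    - [0,0,0]
    - [0,0,0]
  slide:
    - [-0.05,0.1,-1]
    - [-0.05,0.1,-2]
    - [-0.05,0.1,-3]
    - [-0.05,0.1,-4]
    - [-0.05,0.1,-4.5]
    - [-0.05,0.1,-4.8]
    - [-0.05,0.1,-4.8]
  hand: [0,0,0,0,0,0,0]

```text
clock: 9.88
tcp_pos: [0.6538, -0.242, 0.0872]
orientation: [-3.095, 0.536, 0.001]
contact_force: [0.1, -0.2, -0.3]
grip_width: 0.0001
gripper_force: 0.0
```

Emit:
servo_tool:
  turn:
    - [0,0,0]
    - [0,0,0]
    - [0,0,0]
    - [0,0,0]
    - [0,0,0]
  slide:
    - [0,0,-0.1]
    - [0,0,-0.2]
    - [0,0,-0.3]
    - [0,0,-0.4]
    - [0,0,-0.4]
  hand: [0,0,0,0,0]

```text
clock: 10.5
tcp_pos: [0.6539, -0.2424, 0.0754]
orientation: [3.095, -0.537, 0.0]
contact_force: [-0.6, 0.6, 3.4]
grip_width: 0.0001
gripper_force: 1.2
```

Emit:
servo_tool:
  turn:
    - [0,0,0]
    - [0,0,0]
    - [0,0,0]
    - [0,0,0]
    - [0,0,0]
  slide:
    - [0,0,-0.07]
    - [0,0,-0.14]
    - [0,0,-0.2]
    - [0,0,-0.25]
    - [0,0,-0.25]
  hand: [0,0,0,0,0]

```text
clock: 11.12
tcp_pos: [0.654, -0.2425, 0.0709]
orientation: [-3.095, 0.537, -0.001]
contact_force: [-8.4, 2.6, 21.8]
grip_width: -0.0002
gripper_force: 11.2
```

The force is 22 N, well past the 5 N for full travel, after about 6 mm. I'm letting go.

Emit:
servo_tool:
  turn:
    - [0,0,0]
    - [0,0,0]
    - [0,0,0]
    - [0,0,0]
    - [0,0,0]
    - [0,0,0]
    - [0,0,0]
    - [0,0,0]
  slide:
    - [0,0,0.1]
    - [0,0,0.3]
    - [0,0,1]
    - [0,0,2]
    - [0,0,3]
    - [0,0,4]
    - [0,0,5]
    - [0,0,5]
  hand: [0,0,0,0,0,0,0,0]

```text
clock: 12.12
tcp_pos: [0.6554, -0.243, 0.2217]
orientation: [3.095, -0.537, 0.009]
contact_force: [0.2, -0.5, -0.1]
grip_width: -0.0001
gripper_force: 0.0
```

```bash
python3 - <<'E'
from h import *
print(r.get_obs()['tcp_pos'],r.get_obs()['contact_force'])
im,d,W,c,f=grab('wrist');b=blobs(im,W,'green',.05,.1)[0]
q=b[2].mean(0);print(q)
rr=np.hypot(W[...,0]-q[0],W[...,1]-q[1])
for a in range(0,34,2):
    m=(rr>=a/1e3)&(rr<(a+2)/1e3)&(W[...,2]<.12);print(a,m.sum(),np.percentile(W[m][:,2],[10,50,90]).round(4),im[m].mean(0).round())
im,d,W,c,f=grab('top');cv2.imwrite('pics/t2.png',cv2.resize(im[130:290,180:500,::-1],None,fx=2.5,fy=2.5))
E
```

```text
[ 0.65541956 -0.2429707   0.22165313] [ 0.19371056 -0.45610988 -0.05058202]
[ 0.65558247 -0.2471754   0.07677531]
0 13 [0.0761 0.0767 0.0773] [ 58. 169.  79.]
2 39 [0.0757 0.0769 0.0776] [ 59. 169.  78.]
4 59 [0.0758 0.0767 0.0775] [ 59. 169.  79.]
6 88 [0.0758 0.0766 0.0774] [ 59. 170.  79.]
8 118 [0.0757 0.0767 0.0775] [ 60. 169.  79.]
10 129 [0.0753 0.0763 0.0771] [ 57. 162.  75.]
12 157 [0.0664 0.0754 0.0768] [ 53. 117.  58.]
14 165 [0.066  0.0672 0.075 ] [56. 65. 48.]
16 184 [0.0657 0.0665 0.0674] [60. 54. 49.]
18 221 [0.0657 0.0666 0.0675] [60. 55. 50.]
20 236 [0.0544 0.0658 0.067 ] [85. 80. 75.]
22 213 [0.054  0.0551 0.0661] [162. 156. 154.]
24 236 [0.0537 0.0546 0.0556] [204. 199. 198.]
26 297 [0.0537 0.0545 0.0555] [207. 202. 202.]
28 328 [0.0538 0.0546 0.0555] [207. 202. 201.]
30 342 [0.0537 0.0546 0.0555] [207. 202. 201.]
32 357 [0.0528 0.0544 0.0555] [201. 195. 192.]
```

View pics/t2.png

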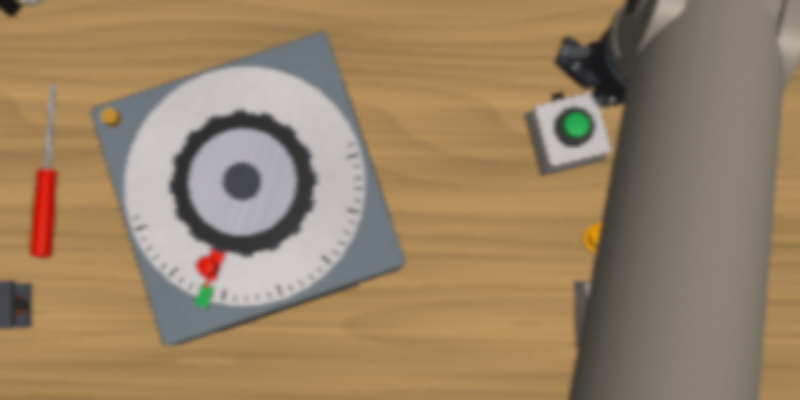

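The pointer is on the clip, at about (208,280) in the crop, and the loose things in view haven't moved. The collar stands at 66.5 mm, below the 71 mm the fingers reached, so the button bottomed at its own stop and has sprung back.

```bash
python3 -c "
from bench import r
print(r.hand_in())"
```

```text
the job is handed in; nothing more can be done
None
```

The job is handed in: the pointer stands on the green clip to within about 0.1° as measured, the green button was then pressed right down and released, and the arm is clear; no verdict was returned.

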